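# Lay the filter-coffee tray

## Task

Lay the coffee tray: leaving the steel lower cup and the brass davara where they stand on it, build the coffee filter on the lower cup - perforated upper cup fully home on it, press standing inside that, lid closed over the top - stand the brass tumbler upright in the middle of the davara, and set the glass coffee jar on the tray midway between the lower cup and the davara. Set the jar down gently, without dropping it, and do not disturb the yellow container or the wooden spoon.

Things in the scene. Friction and masses are not known exactly. Their poses are not given: they have to be found in the camera images.
- tray: Dark wooden tray, fixed, 380 x 150 mm, a brass loop at each short end. Origin: centre of its underside; y along its length, z up. Floor 4 mm above the counter, edge strip 12 mm high, 5 mm thick. The lower cup stands on it about 110 mm from its centre to one side along its length, the davara likewise to the other (either way round, each up to 15 mm off).
- lower_cup_mid (a point): Lower cup of the South Indian coffee filter, standing on the tray: plain steel cylinder open at the top, 64 mm across, 65 mm tall, bore 59 mm, 160 g, loose. Point: its centre, 32.5 mm above its foot; z along its axis. Keep it where it stands.
- davara_mid (a point): Davara, the wide shallow brass bowl standing on the tray: 101 mm across the rolled rim, foot 82 mm across, 38 mm tall, inner floor 4 mm above its foot, 150 g, loose. Point: its centre, 19 mm above its foot; z up. Keep it where it stands.
- upper_cup_mid (a point): Perforated upper cup of the filter: steel, open top, 56 mm tall, 95 to 150 g. From the foot up: tapered spigot (44 mm across, 54 from 9 to 14 mm up), bead 72 mm across (14 to 17), then a 60 mm cylinder to the rim, 56 mm inside; inner floor 17 mm up. The spigot drops 14 mm into the lower cup till the bead rests on its rim. Point: centre, 28 mm above the foot; z up its axis.
- press_mid (a point): Press of the filter: steel, 58 mm tall, 50 g, standing on its perforated disc (48 mm across, 4 thick). A 6 mm stem bears a round red knob 13 mm across, 42 to 58 mm above the foot. In the upper cup it stands on the inner floor with its whole knob above that cup's rim. Point: on its axis, 29 mm above the foot; z towards the knob.
- lid_mid (a point): Lid of the filter: steel dome with a black knob, 49 mm tall, 75 mm across, 70 g, lying skirt down. Knob 18 mm across, 36 to 49 mm above the skirt's edge; dome top at 33. The skirt, 8 mm deep and 71 mm wide inside (68 at its top), goes over the upper cup's rim; the dome clears the press. Point: on its axis, 24.5 mm above the skirt's edge; z towards the knob.
- tumbler_mid (a point): Brass coffee tumbler, open at the top, 80 mm tall, 48 mm across at the foot, 62 mm at the rolled rim, 95 to 150 g, standing upright on the counter. Point: its centre, 40 mm above its foot; z along its axis.
- jar_mid (a point): Small glass jar of brown coffee with an aluminium screw cap, 90 mm tall, 56 mm across; the cap is the top 18 mm, 53 mm across; 150 to 290 g; standing on the counter. Point: its centre, 45 mm above its foot; z along its axis.
- container_mid (a point): Closed yellow plastic container with an orange flip-top, 55 x 75 mm, 87 mm tall, 250 g, loose, on the counter among the things. Point: its centre, 43.5 mm up. To be left alone. (A red matchbox 56 x 36 mm, 15 mm high, also lies loose among the things, not listed; it plays no part.)
- spoon_mid (a point): Wooden spoon about 260 mm long lying on the counter, near the stove, roughly along world x. Point: 10 mm above the counter at about the middle of its length. To be left alone.
Mind the look-alikes: they are no part of the job. Leave any green look-alike of the part that bears tumbler_mid alone.

How it is judged:
By the outcome, as a careful person would: the job done as asked, in the order asked, and still so for the second after the job is handed in, with the robot touching nothing.
It also fails if it takes over 120 s, if anything falls off the work surface, if the arm or the gripper's body presses on something with over 40 N, if the wrist force passes 120 N, or if a joint passes its speed limit or range.

## Robot

A 6-joint arm with a two-finger parallel gripper is mounted at the origin on the work surface. World frame = base frame: x ahead of the robot, y to its left, z up, the work surface at z = 0. Lengths are in m, angles in rad, forces in N, time in s.
With the tool pointing down it reaches from about 0.25 to 0.725 m from the base axis. Payload 4 kg.
Tool frame: the origin (TCP) lies on the centre line of the jaws, within the pads' length; the fingertips stand 22 mm ahead of it and the grasp point (between the pads) lies 3 mm ahead of it; z points along the fingers, y is the line along which they close (so a half turn about z gives the same grasp; the last joint's range is limited). The gripper opens to 85 mm and grips with 20 to 120 N. Pads are 22 mm wide; open, the fingers measure 114 mm over their backs; the gripper's body (76 mm by 85 mm) begins 54 mm behind the grasp point. The pads swing forward as they close: fully open they stand 13 mm farther back than shut.
Start: joints at [1.265, 0.241, 0.005, 1.335, 0, 1.571], TCP at [0.151, 0.477, 0.253] pointing down, gripper open.
Joint ranges: [-2.72, 2.72], [-1.05, 1.87], [-1.09, 1.28], [-1.99, 2.15], [-1.42, 1.44], [-3.14, 3.14]. Speed limits (rad/s): [2.79, 2.79, 3.14, 3.14, 3.14, 3.14].

## Interface

Orientations are given as a unit quaternion [x, y, z, w].
In Python, from workcell import bot gives the robot as it stands.
- The arm moves only by the shell command python3 -m inch 'ROWS'. ROWS is JSON, one flat list of numbers, 7 for each row, row after row: the shift along the world's x, y, z in mm, then the turn, a rotation vector about the world's x, y, z in rad, then the opening in per cent of the stroke, from 0 (shut) to 100 (fully open). A call has 1 to 8 rows; each row is the pose to reach, as a shift and turn from the pose commanded when the call began; what a row does not reach only later rows make up. A row lasts 1/12 s, in which the tool goes at most 41.7 mm and 7.16 degrees, less where a joint would pass 70% of its speed; a pose out of reach is approached as far as the arm can. A call with a gripper value outside its range is refused whole. The fingers move at their own pace and stop on an object; the grip force is fixed at half the most. Time passes only in rows, so rows that repeat a pose let the fingers close. It gives the time, the measured TCP pose, the force, the opening and the grip force at its end, in the units of the state.
- bot.get_obs(): the state, without advancing time (a new reading comes with each control period).
- bot.camera(name): name is "side" or "top"; returns the picture (480x640x3 uint8, blue, green, red); there is no depth.
- bot.camera_info(name): a dict with "intrinsics" (3x3 intrinsics, pixels), "distortion" ([k1, k2, p1, p2, k3] as OpenCV has them; the pictures are not rectified), "camera_from_world" (4x4, takes a point from world to camera coordinates). Camera axes: x right, y down, z forward; pixel columns grow to the right and rows downward; lengths in m; the calibration is good to about 2 mm. A picture is of the moment at which its call begins. camera_info takes no time and is no camera call.
- bot.job_done(): hands the job in; it is judged then, once.
Trained networks look in the newest picture that a camera, given by its name, has taken for a name from the list of things; names that differ only in an ending like _2 or _b are one class to them, and where a whole thing is asked for, a point or a joint stands for the part that bears it (a point fixed in the world has none). Each returns a list of dicts, best first, with "confidence" (0 to 1); they miss things now and then, are a little off and sometimes report something else, mostly with a low value. They report only what shows in the picture. A call takes as long as a camera call. They do not tell look-alikes from the thing itself.
- bot.silhouettes(camera, target): "mask" (480x640 bool, what is visible of it) and "uv" ([column, row] in pixels, amid what is visible of it).
- bot.spot_point(camera, target): "uv" ([column, row] in pixels: a listed point, or the origin of a listed thing).
The state is a dict: "clock": time; "joint_pos": joint angles; "joint_vel": joint speeds; "tau": joint torques, N m; "eef_pos": TCP position; "tool_rot": TCP orientation; "ft_force": force on the tool from outside, world axes, zero at the start; "ft_torque": the same for the moment, N m; "grip_width": finger opening in m; "grasp_force": force on a finger pad.
Only numpy, scipy, OpenCV 4.12 (cv2) and the standard library are available. Lean on these libraries where they do the work, as an engineer would, in place of code of your own. Each camera call takes 0.05 s, during which the arm holds its last target. There are 200 camera calls.

## Working session

There is one attempt and no reset: what is moved stays moved. The work goes in short steps, Python scripts to look and compute and a shell command to move; the robot and the scene stay as the last step left them, time stands still between calls to the robot, and variables do not carry over. Pictures are saved under pics/ and viewed, at most 14 in all, crops included, and the job is handed in when it is done.

```bash
mkdir -p pics; ls; cat > h.py <<'E'
import numpy as np, cv2
from workcell import bot
def ray(cam,uv):
    i=bot.camera_info(cam);K=np.array(i["intrinsics"]);d=np.array(i["distortion"]);T=np.array(i["camera_from_world"])
    n=cv2.undistortPoints(np.array([[uv]],float),K,d)[0,0]
    R=T[:3,:3];o=-R.T@T[:3,3];v=R.T@np.array([n[0],n[1],1]);return o,v/np.linalg.norm(v)
def atz(cam,uv,z):
    o,v=ray(cam,uv);return o+v*(z-o[2])/v[2]
def proj(cam,p):
    i=bot.camera_info(cam);T=np.array(i["camera_from_world"])
    return cv2.projectPoints(np.array([p],float),cv2.Rodrigues(T[:3,:3])[0],T[:3,3],np.array(i["intrinsics"]),np.array(i["distortion"]))[0][0,0]
def tri(u1,u2):
    o1,v1=ray("top",u1);o2,v2=ray("side",u2)
    A=np.stack([v1,-v2],1);s=np.linalg.lstsq(A,o2-o1,rcond=None)[0]
    a=o1+s[0]*v1;b=o2+s[1]*v2;return (a+b)/2,np.linalg.norm(a-b)
E
python3 - <<'E'
from h import *
for c in("top","side"):
    cv2.imwrite(f"pics/{c}0.png",bot.camera(c))
    print(c,ray(c,(320,240)))
H=dict(tray=0,lower_cup_mid=.0365,davara_mid=.023,upper_cup_mid=.028,press_mid=.029,lid_mid=.0245,tumbler_mid=.04,jar_mid=.045,container_mid=.0435,spoon_mid=.01)
for n,z in H.items():
    for c in("top","side"):
        for r in bot.spot_point(c,n)[:3]:
            if r["confidence"]>.2: print(n,c,round(r["confidence"],2),np.round(r["uv"]),np.round(atz(c,r["uv"],z),3))
print(bot.get_obs())
E
```

```text
pics
top (array([ 0.34470855, -0.02164006,  1.07966181]), array([ 0.14705175, -0.01021341, -0.98907607]))
side (array([ 0.03495914, -0.88020141,  0.6305446 ]), array([ 0.4275654 ,  0.74906658, -0.50605047]))
tray top 0.7 [294. 202.] [0.6   0.032 0.   ]
tray top 0.28 [338. 205.] [ 0.593 -0.077  0.   ]
tray side 0.85 [333. 239.] [0.601 0.041 0.   ]
lower_cup_mid top 0.57 [244. 198.] [0.601 0.152 0.036]
lower_cup_mid side 0.85 [310. 210.] [0.596 0.156 0.036]
davara_mid top 0.94 [341. 206.] [ 0.585 -0.084  0.023]
davara_mid top 0.71 [304. 263.] [0.446 0.004 0.023]
davara_mid top 0.55 [296. 202.] [0.596 0.027 0.023]
davara_mid side 0.64 [353. 253.] [ 0.585 -0.076  0.023]
upper_cup_mid top 0.78 [169. 196.] [0.607 0.339 0.028]
upper_cup_mid side 0.98 [288. 188.] [0.618 0.337 0.028]
press_mid top 0.86 [385. 272.] [ 0.425 -0.188  0.029]
press_mid side 0.75 [316. 296.] [ 0.42  -0.187  0.029]
lid_mid top 0.85 [437. 203.] [ 0.597 -0.319  0.024]
lid_mid side 0.6 [423. 306.] [ 0.593 -0.322  0.024]
tumbler_mid top 0.66 [173. 254.] [0.462 0.317 0.04 ]
tumbler_mid side 0.82 [237. 185.] [0.483 0.422 0
[... 400 characters left out ...]
joint_pos': array([1.26495178e+00, 2.40585237e-01, 5.01130400e-03, 1.33521810e+00,
       3.17378881e-05, 1.57080151e+00]), 'joint_vel': array([ 1.28726257e-03,  1.93856586e-03, -3.86561605e-04, -6.48805288e-04,
       -7.05283114e-05, -1.55337761e-03]), 'tau': array([ 9.73604001e-04, -3.72222483e+01,  2.52694595e+01,  1.27947493e-03,
        1.40513359e-05, -1.69106244e-05]), 'eef_pos': array([0.15054011, 0.476797  , 0.25331817]), 'tool_rot': array([ 1.52329511e-01,  9.88329763e-01,  4.53949024e-06, -1.53566729e-05]), 'ft_force': array([-0.59702982,  0.91056694,  0.21194991]), 'ft_torque': array([-0.05191187, -0.02041559, -0.04789087]), 'grasp_force': 0.0, 'grip_width': 0.08563583741659735}
```

View pics/top0.png

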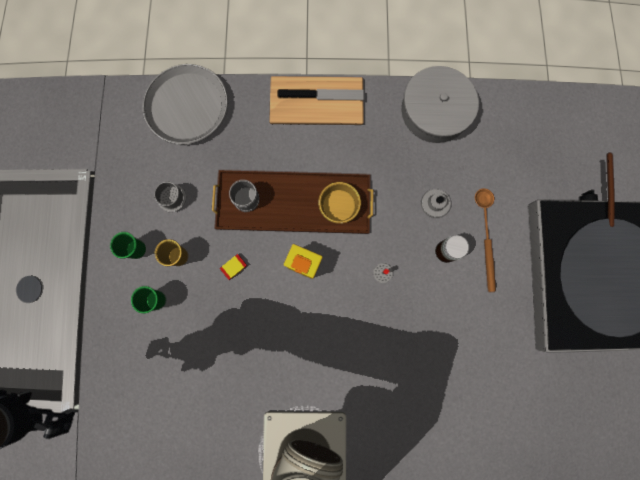

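View pics/side0.png

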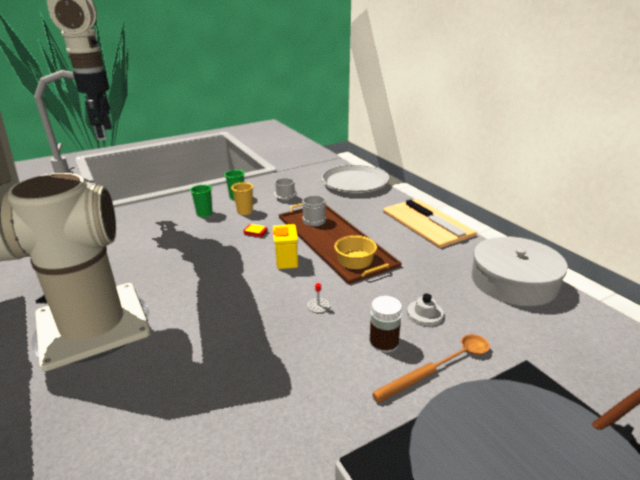

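The top view shows the upper cup at (170,196), brass tumbler (169,253), green look-alikes (124,245) and (145,299), lower cup (244,195), davara (341,203), lid (437,203), press (384,272), jar (453,248) and container (302,261). The side view agrees. Next I fit the positions by matching the masks with projected outlines.

```bash
cat >> h.py <<'E'
from scipy.optimize import least_squares
# profiles (z, radius) from the foot, mm
P=dict(lower_cup_mid=[(0,32),(65,32)],davara_mid=[(0,41),(38,50.5)],upper_cup_mid=[(0,22),(9,27),(14,36),(17,36),(17,30),(56,30)],
 press_mid=[(0,24),(4,24),(42,3),(45,6),(50,6.5),(55,6),(58,3)],lid_mid=[(0,37.5),(8,37.5),(33,10),(36,9),(49,9)],tumbler_mid=[(0,24),(80,31)],jar_mid=[(0,28),(72,28),(72,26.5),(90,26.5)])
def render(cam,n,x,y,z0):
    t=np.linspace(0,2*np.pi,40);m=np.zeros((480,640),np.uint8);rs=[]
    i=bot.camera_info(cam);T=np.array(i["camera_from_world"])
    for z,r in P[n]:
        p=np.stack([x+r/1e3*np.cos(t),y+r/1e3*np.sin(t),0*t+z0+z/1e3],1)
        rs.append(cv2.projectPoints(p,cv2.Rodrigues(T[:3,:3])[0],T[:3,3],np.array(i["intrinsics"]),np.array(i["distortion"]))[0][:,0])
    for a,b in zip(rs[:-1],rs[1:]): cv2.fillConvexPoly(m,np.round(cv2.convexHull(np.vstack([a,b]).astype(np.float32))*16).astype(int),1,shift=4)
    return m>0
def box(m):
    r,c=np.nonzero(m);return np.array([(c.min()+c.max())/2,(r.min()+r.max())/2])
def fit(n,z0,cams=("top","side"),near=None,tol=.06):
    out={}
    for c in cams:
        best=None
        for s in bot.silhouettes(c,n):
            if s["confidence"]<.25 or s["mask"].sum()<20: continue
            m=s["mask"]; m=cv2.morphologyEx(m.astype(np.uint8),cv2.MORPH_OPEN,np.ones((2,2)))>0
            if m.sum()<15: continue
            xy=atz(c,box(m),z0+.03)[:2]
            for _ in range(4):
                e=box(render(c,n,*xy,z0)); tgt=box(m)
                xy=xy+(atz(c,tgt,z0+.03)-atz(c,e,z0+.03))[:2]
            r=render(c,n,*xy,z0);iou=(r&m).sum()/(r|m).sum()
            if near is not None and np.hypot(*(xy-near))>tol: continue
            if best is None or iou>best[1]: best=(xy,iou,s["confidence"])
        if best: out[c]=best; print(n,c,np.round(best[0],4),"iou %.2f conf %.2f"%best[1:])
    return out
E
python3 - <<'E'
from h import *
for c in("top","side"): bot.camera(c)
for n,z,p in [("lower_cup_mid",.004,(.6,.154)),("davara_mid",.004,(.585,-.08)),("upper_cup_mid",0,(.61,.338)),("press_mid",0,(.42,-.187)),("lid_mid",0,(.595,-.32)),("tumbler_mid",0,(.462,.317)),("jar_mid",0,(.48,-.34))]:
    fit(n,z,near=p)
print(bot.get_obs()["clock"])
E
```

```text
lower_cup_mid top [0.6049 0.1503] iou 0.94 conf 0.78
lower_cup_mid side [0.6043 0.1435] iou 0.92 conf 0.67
davara_mid top [ 0.5874 -0.0812] iou 0.93 conf 0.57
davara_mid side [ 0.5893 -0.0834] iou 0.96 conf 0.71
upper_cup_mid top [0.6034 0.3344] iou 0.92 conf 0.82
upper_cup_mid side [0.6022 0.3245] iou 0.76 conf 0.80
press_mid top [ 0.4243 -0.1902] iou 0.73 conf 0.88
press_mid side [ 0.427  -0.1887] iou 0.77 conf 0.59
lid_mid top [ 0.5979 -0.3229] iou 0.91 conf 0.86
lid_mid side [ 0.5974 -0.3244] iou 0.84 conf 0.71
tumbler_mid side [0.4611 0.3068] iou 0.89 conf 0.66
jar_mid top [ 0.4785 -0.3461] iou 0.93 conf 0.60
jar_mid side [ 0.4814 -0.3472] iou 0.93 conf 0.64
1.9
```

```bash
python3 -m inch '[300,-95,-20,0,0,-0.9,100, 300,-95,-20,0,0,-0.9,100, 300,-95,-20,0,0,-0.9,100, 300,-95,-20,0,0,-0.9,100, 300,-95,-20,0,0,-0.9,100, 300,-95,-20,0,0,-0.9,100, 300,-95,-20,0,0,-0.9,100, 300,-95,-20,0,0,-0.9,100]'
python3 -m inch '[152,-48,-80,0,0,-0.365,100, 152,-48,-80,0,0,-0.365,100, 152,-48,-80,0,0,-0.365,100, 152,-48,-80,0,0,-0.365,100, 152,-48,-80,0,0,-0.365,100, 152,-48,-80,0,0,-0.365,100, 152,-48,-80,0,0,-0.365,100]'
```

```text
clock: 2.57
eef_pos: [0.4543, 0.3798, 0.2327]
tool_rot: [0.57, 0.821, 0.0, 0.001]
ft_force: [-0.9, 1.2, -0.3]
grip_width: 0.0856
grasp_force: 0.0
clock: 3.15
eef_pos: [0.6023, 0.3333, 0.1523]
tool_rot: [0.707, 0.707, -0.001, -0.001]
ft_force: [0.2, -0.2, -0.4]
grip_width: 0.0854
grasp_force: 0.0
```

```bash
cat >> h.py <<'E'
def look(name,pt,s=90,k=4):
    ims=[]
    for c in("top","side"):
        im=bot.camera(c);u,v=np.round(proj(c,pt)).astype(int)
        u=np.clip(u,s//2,640-s//2);v=np.clip(v,s//2,480-s//2)
        ims.append(cv2.resize(im[v-s//2:v+s//2,u-s//2:u+s//2],None,fx=k,fy=k,interpolation=cv2.INTER_CUBIC));print(c,"origin",u-s//2,v-s//2)
    cv2.imwrite(f"pics/{name}.png",np.hstack(ims))
E
python3 - <<'E'
from h import *
look("uc",(.603,.333,.08))
fit("upper_cup_mid",0,near=(.603,.333))
E
```

```text
top origin 119 147
side origin 239 129
upper_cup_mid top [0.6034 0.3344] iou 0.92 conf 0.63
upper_cup_mid side [0.6065 0.3262] iou 0.87 conf 0.86
```

View pics/uc.png

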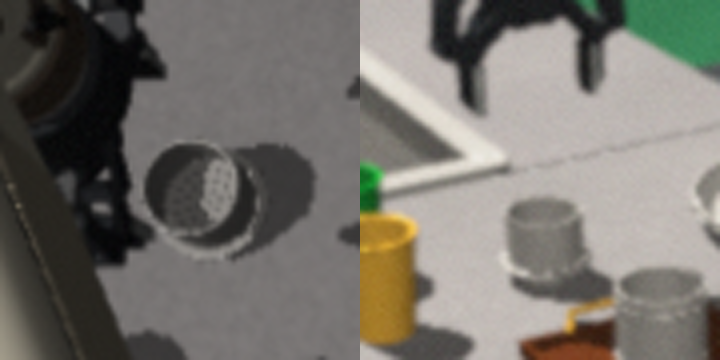

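```bash
python3 - <<'E'
from h import *
for c,o in(("top",(119,147)),("side",(239,129))):
    for p in((.645,.333,.143),(.559,.333,.143),(.603,.334,.056),(.603,.334,0.),(.603,.328,.056)): print(c,p,np.round((proj(c,p)-o)*4))
E
```

```text
top (0.645, 0.333, 0.143) [148.  78.]
top (0.559, 0.333, 0.143) [138. 229.]
top (0.603, 0.334, 0.056) [193. 190.]
top (0.603, 0.334, 0.0) [222. 212.]
top (0.603, 0.328, 0.056) [203. 190.]
side (0.645, 0.333, 0.143) [225.  92.]
side (0.559, 0.333, 0.143) [121. 113.]
side (0.603, 0.334, 0.056) [180. 210.]
side (0.603, 0.334, 0.0) [183. 277.]
side (0.603, 0.328, 0.056) [183. 213.]
```

```bash
python3 -m inch '[1,-2,-60,0,0,0,100, 1,-2,-85,0,0,0,100, 1,-2,-109,0,0,0,100, 1,-2,-109,0,0,0,100, 1,-2,-109,0,0,0,0, 1,-2,-109,0,0,0,0, 1,-2,-109,0,0,0,0, 1,-2,-109,0,0,0,0]'
python3 -m inch '[0,0,0,0,0,0,0, 0,0,0,0,0,0,0, 0,0,0,0,0,0,0, 0,0,40,0,0,0,0, 0,0,80,0,0,0,0, 0,0,110,0,0,0,0, 0,0,110,0,0,0,0]'
```

```text
clock: 4.02
eef_pos: [0.6057, 0.3334, 0.0485]
tool_rot: [0.707, 0.707, 0.003, 0.001]
ft_force: [-1.0, 0.7, 5.4]
grip_width: 0.059
grasp_force: 64.8
clock: 4.6
eef_pos: [0.6078, 0.3341, 0.165]
tool_rot: [0.707, 0.707, 0.008, 0.002]
ft_force: [2.1, 0.4, 0.9]
grip_width: 0.0589
grasp_force: 65.1
```

```bash
python3 -m inch '[0,0,0,0,0,0,0, 0,0,0,0,0,0,0, 0,0,0,0,0,0,0]'
python3 - <<'E'
from h import *
look("uc2",(.603,.333,.13))
E
```

```text
clock: 4.85
eef_pos: [0.6026, 0.3313, 0.1528]
tool_rot: [0.707, 0.707, -0.001, -0.0]
ft_force: [0.4, -0.2, -1.1]
grip_width: 0.0589
grasp_force: 65.1
top origin 112 141
side origin 238 114
```

View pics/uc2.png

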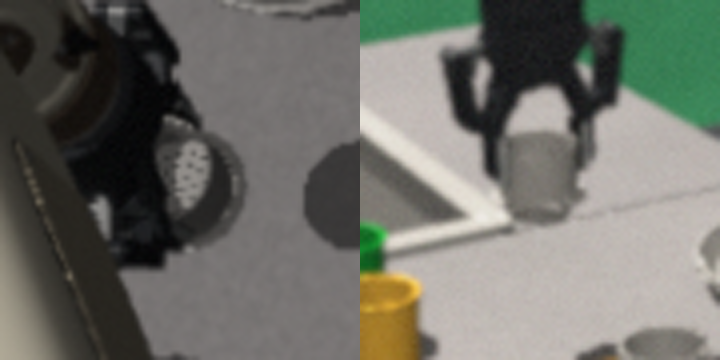

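```bash
python3 - <<'E'
from h import *
for c in("top","side"):bot.camera(c)
for z in(.105,.11,.115): fit("upper_cup_mid",z)
fit("lower_cup_mid",.004,near=(.605,.148))
E
```

```text
upper_cup_mid top [0.599  0.3181] iou 0.49 conf 0.56
upper_cup_mid side [0.5992 0.3173] iou 0.79 conf 0.60
upper_cup_mid top [0.5988 0.3164] iou 0.48 conf 0.56
upper_cup_mid side [0.594  0.3096] iou 0.78 conf 0.60
upper_cup_mid top [0.5974 0.3146] iou 0.48 conf 0.56
upper_cup_mid side [0.5878 0.2931] iou 0.76 conf 0.60
lower_cup_mid top [0.6037 0.1491] iou 0.91 conf 0.70
lower_cup_mid side [0.6043 0.1435] iou 0.92 conf 0.72
```

```bash
python3 -m inch '[1.5,-184,-10,0,0,0,0, 1.5,-184,-10,0,0,0,0, 1.5,-184,-10,0,0,0,0, 1.5,-184,-10,0,0,0,0, 1.5,-184,-10,0,0,0,0, 1.5,-184,-10,0,0,0,0, 1.5,-184,-10,0,0,0,0, 1.5,-184,-10,0,0,0,0]'
python3 - <<'E'
from h import *
look("uc3",(.604,.148,.10))
E
```

```text
clock: 6.12
eef_pos: [0.6053, 0.1483, 0.1447]
tool_rot: [0.707, 0.707, 0.001, 0.0]
ft_force: [0.1, 0.2, -0.1]
grip_width: 0.059
grasp_force: 65.1
top origin 197 145
side origin 269 145
```

View pics/uc3.png

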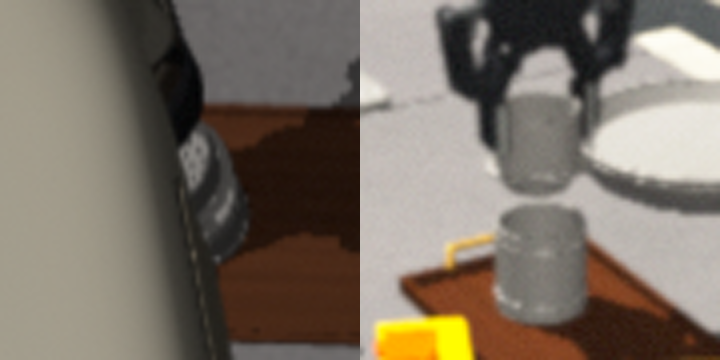

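```bash
python3 - <<'E'
from h import *
for x,y,l in((.604,.148,"a"),(.604,.144,"b")):
  for c,o in(("top",(197,145)),("side",(269,145))):
    print(c,y,"low",np.round((box(render(c,"lower_cup_mid",x,y,.004))-o)*4), end=" ")
    for z0 in(.1,.104):
        r=render(c,"upper_cup_mid",x,y,z0);rr,cc=np.nonzero(r);print("up",z0,"cols",(cc.min()-o[0])*4,(cc.max()-o[0])*4,"rows",(rr.min()-o[1])*4,(rr.max()-o[1])*4,end=" ")
    r=render(c,"lower_cup_mid",x,y,.004);rr,cc=np.nonzero(r);print("low cols",(cc.min()-o[0])*4,(cc.max()-o[0])*4,"rows",(rr.min()-o[1])*4,(rr.max()-o[1])*4)
E
```

```text
top 0.148 low [194. 204.] up 0.1 cols 104 236 rows 100 236 up 0.104 cols 104 236 rows 96 232 low cols 132 256 rows 140 268
side 0.148 low [180. 262.] up 0.1 cols 124 232 rows 84 192 up 0.104 cols 124 232 rows 80 188 low cols 132 228 rows 200 324
top 0.144 low [200. 204.] up 0.1 cols 112 244 rows 100 236 up 0.104 cols 112 244 rows 96 232 low cols 140 260 rows 140 268
side 0.144 low [182. 266.] up 0.1 cols 128 236 rows 88 196 up 0.104 cols 128 236 rows 80 188 low cols 136 228 rows 204 328
```

```bash
python3 -m inch '[-0.5,0,-15,0,0,0,0, -0.5,0,-25,0,0,0,0, -0.5,0,-30,0,0,0,0, -0.5,0,-34,0,0,0,0, -0.5,0,-38,0,0,0,0, -0.5,0,-38,0,0,0,0, -0.5,0,-38,0,0,0,0]'
python3 -m inch '[0,0,-3,0,0,0,0, 0,0,-5,0,0,0,0, 0,0,-7,0,0,0,0, 0,0,-7,0,0,0,0]'
```

```text
clock: 6.8
eef_pos: [0.6045, 0.1479, 0.1063]
tool_rot: [0.707, 0.707, -0.0, -0.0]
ft_force: [0.1, -0.5, -1.0]
grip_width: 0.059
grasp_force: 65.1
clock: 7.13
eef_pos: [0.6052, 0.148, 0.1035]
tool_rot: [0.707, 0.707, 0.002, 0.001]
ft_force: [-5.8, -1.9, 16.0]
grip_width: 0.0586
grasp_force: 66.6
```

```bash
python3 - <<'E'
from h import *
look("uc4",(.604,.148,.07))
c="side";o=(proj(c,(.604,.148,.07)).round()-45)
for z0 in(.055,.060,.065):
    for z in (0,14,17,56): print(z0,z,np.round((proj(c,(.604,.148,z0+z/1e3))-o)*4),end=" ")
print(np.round((proj(c,(.604,.148,.069))-o)*4), bot.get_obs()["eef_pos"],bot.get_obs()["ft_force"])
E
```

```text
top origin 199 148
side origin 269 155
0.055 0 [180. 199.] 0.055 14 [180. 180.] 0.055 17 [180. 176.] 0.055 56 [179. 124.] 0.06 0 [180. 192.] 0.06 14 [180. 174.] 0.06 17 [180. 170.] 0.06 56 [179. 117.] 0.065 0 [180. 186.] 0.065 14 [179. 167.] 0.065 17 [179. 163.] 0.065 56 [178. 111.] [180. 180.] [0.60525152 0.1479615  0.10345601] [-5.8068205  -1.26587986 15.11559368]
```

View pics/uc4.png

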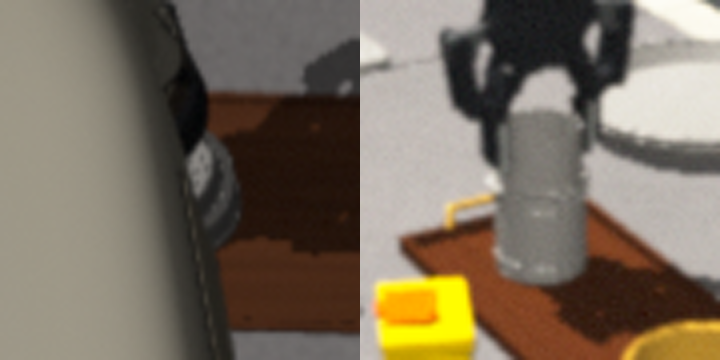

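```bash
python3 -m inch '[-1,0,3,0,0,0,0, -2.5,-1,3,0,0,0,0, -2.5,-1,1,0,0,0,0, -2.5,-1,0,0,0,0,0, -2.5,-1,0,0,0,0,0, -2.5,-1,0,0,0,0,0]'
```

```text
clock: 7.73
eef_pos: [0.603, 0.147, 0.1034]
tool_rot: [0.707, 0.707, 0.002, 0.001]
ft_force: [-5.5, -1.6, 19.2]
grip_width: 0.0591
grasp_force: 66.9
```

```bash
python3 -m inch '[1,0.5,5,0,0,0,0, 1,0.5,5,0,0,0,0, 1,0.5,5,0,0,0,100, 1,0.5,5,0,0,0,100, 1,0.5,5,0,0,0,100, 1,0.5,5,0,0,0,100, 1,0.5,40,0,0,0,100, 1,0.5,80,0,0,0,100]'
python3 -m inch '[0,-80,20,0,0,0,100, 0,-120,20,0,0,0,100, -90,-330,0,0,0,0,100, -90,-330,0,0,0,0,100, -90,-330,0,0,0,0,100, -90,-330,0,0,0,0,100, -90,-330,0,0,0,0,100, -90,-330,0,0,0,0,100]'
python3 - <<'E'
from h import *
look("uc5",(.604,.148,.07))
fit("upper_cup_mid",.055,near=(.6,.148));fit("lower_cup_mid",.004,near=(.605,.148));fit("press_mid",0,near=(.425,-.19))
E
```

```text
clock: 8.4
eef_pos: [0.6001, 0.1466, 0.1755]
tool_rot: [0.707, 0.707, -0.004, -0.003]
ft_force: [0.6, -0.4, 0.5]
grip_width: 0.0855
grasp_force: 0.0
clock: 9.07
eef_pos: [0.5169, -0.1708, 0.1799]
tool_rot: [0.707, 0.707, -0.0, -0.0]
ft_force: [0.8, -0.2, -0.7]
grip_width: 0.0855
grasp_force: 0.0
top origin 199 148
side origin 269 155
upper_cup_mid top [0.6004 0.1492] iou 0.91 conf 0.79
upper_cup_mid side [0.6034 0.1544] iou 0.68 conf 0.62
lower_cup_mid top [0.579 0.13 ] iou 0.08 conf 0.51
lower_cup_mid side [0.5895 0.1174] iou 0.57 conf 0.82
press_mid side [ 0.4269 -0.1866] iou 0.76 conf 0.87
```

View pics/uc5.png

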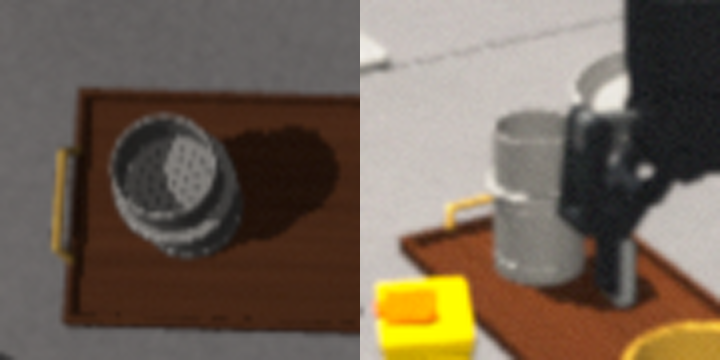

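```bash
python3 -m inch '[-86,-6,-40,0,0,0,60, -86,-6,-40,0,0,0,60, -86,-6,-40,0,0,0,60, -86,-6,-40,0,0,0,60, -86,-6,-40,0,0,0,60, -86,-6,-40,0,0,0,60]'
python3 - <<'E'
from h import *
look("pr",(.426,-.188,.07))
for c,o in(("top",None),("side",None)):
    o=proj(c,(.426,-.188,.07)).round()-45
    for p in((.4243,-.1902,.05),(.427,-.187,.05),(.4255,-.189,.12)):print(c,p,np.round((proj(c,p)-o)*4))
fit("upper_cup_mid",.055,near=(.6,.148))
E
```

```text
clock: 9.97
eef_pos: [0.4345, -0.175, 0.1414]
tool_rot: [0.706, 0.708, 0.001, 0.002]
ft_force: [1.0, -0.8, -0.5]
grip_width: 0.0513
grasp_force: 0.0
top origin 343 225
side origin 274 234
top (0.4243, -0.1902, 0.05) [178. 187.]
top (0.427, -0.187, 0.05) [172. 183.]
top (0.4255, -0.189, 0.12) [196. 175.]
side (0.4243, -0.1902, 0.05) [179. 216.]
side (0.427, -0.187, 0.05) [180. 212.]
side (0.4255, -0.189, 0.12) [178. 101.]
upper_cup_mid top [0.6016 0.1492] iou 0.87 conf 0.71
```

View pics/pr.png

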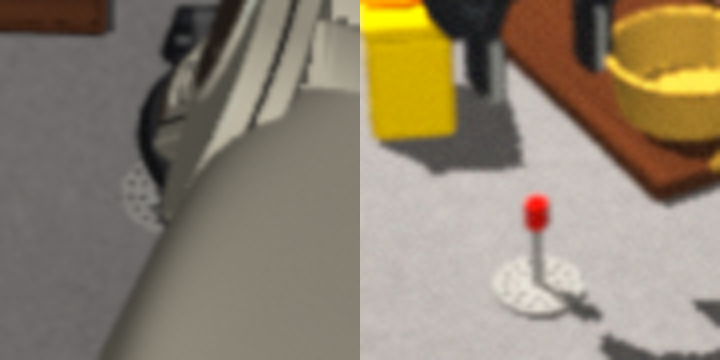

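```bash
python3 - <<'E'
from h import *
uv={}
for c in("top","side"):
    im=cv2.imread(f"pics/{c}0.png").astype(int);u,v=proj(c,(.426,-.188,.05)).astype(int)
    m=np.zeros(im.shape[:2],bool);m[v-15:v+15,u-15:u+20]=True
    m&=(im[...,2]>120)&(im[...,1]<70)&(im[...,0]<70);r,q=np.nonzero(m);uv[c]=(q.mean(),r.mean());print(c,uv[c],q.min(),q.max(),r.min(),r.max(),atz(c,uv[c],.05))
print(tri(uv["top"],uv["side"]));print(bot.get_obs()["eef_pos"])
E
```

```text
top (np.float64(385.5652173913044), np.float64(271.0869565217391)) 383 388 269 273 [ 0.42606878 -0.18597093  0.05      ]
side (np.float64(317.75), np.float64(287.125)) 316 320 284 291 [ 0.42437263 -0.18626956  0.05      ]
(array([ 0.42546023, -0.18576358,  0.04943685]), np.float64(0.0014217087426029837))
[ 0.43370413 -0.1752083   0.14085483]
```

```bash
python3 -m inch '[-8,-11,-20,0,0,0,50, -8,-11,-40,0,0,0,50, -8,-11,-70,0,0,0,50, -8,-11,-78,0,0,0,50, -8,-11,-78,0,0,0,50, -8,-11,-78,0,0,0,50, -8,-11,-78,0,0,0,50]'
python3 -m inch '[0,0,0,0,0,0,0, 0,0,0,0,0,0,0, 0,0,0,0,0,0,0, 0,0,0,0,0,0,0, 0,0,0,0,0,0,0, 0,0,0,0,0,0,0]'
```

```text
clock: 10.75
eef_pos: [0.4253, -0.1865, 0.0634]
tool_rot: [0.707, 0.707, 0.0, 0.001]
ft_force: [-1.0, 0.4, -0.4]
grip_width: 0.0428
grasp_force: 0.0
clock: 11.25
eef_pos: [0.4251, -0.1865, 0.0633]
tool_rot: [0.707, 0.707, 0.001, 0.001]
ft_force: [0.6, 0.5, 5.8]
grip_width: 0.0106
grasp_force: 58.8
```

```bash
python3 -m inch '[0,0,20,0,0,0,0, 0,0,40,0,0,0,0, 0,0,80,0,0,0,0, 0,0,110,0,0,0,0, 0,0,110,0,0,0,0, 0,0,110,0,0,0,0, 0,0,110,0,0,0,0]'
python3 - <<'E'
from h import *
look("pr2",(.426,-.188,.15))
c="side"; uv=[(s["confidence"],s["uv"],s["mask"].sum()) for s in bot.silhouettes(c,"press_mid")];print(uv)
E
```

```text
clock: 11.83
eef_pos: [0.4234, -0.1859, 0.1716]
tool_rot: [0.707, 0.707, -0.0, -0.0]
ft_force: [-0.2, -0.1, -1.3]
grip_width: 0.0104
grasp_force: 58.8
top origin 349 222
side origin 273 201
[(0.67, [313.9, 261.6], np.int64(241))]
```

View pics/pr2.png

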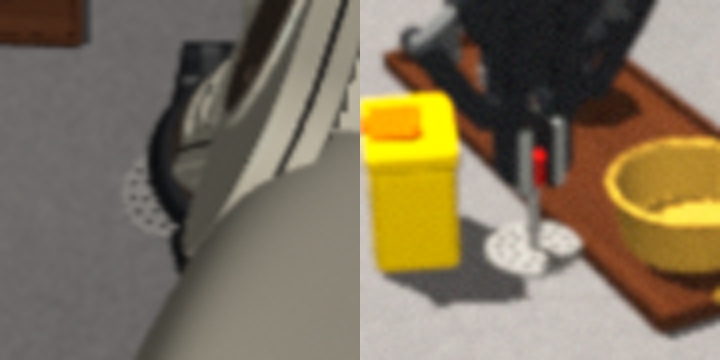

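```bash
python3 -m inch '[15,25,34,0,0,0,0, 178,335,34,0,0,0,0, 178,335,34,0,0,0,0, 178,335,34,0,0,0,0, 178,335,34,0,0,0,0, 178,335,34,0,0,0,0, 178,335,34,0,0,0,0, 178,335,34,0,0,0,0]'; python3 - <<'E'
from h import *
o=bot.get_obs();print(o["eef_pos"], o["joint_vel"].round(2))
E
```

```text
clock: 12.65
eef_pos: [0.5736, 0.0972, 0.204]
tool_rot: [0.707, 0.707, -0.001, -0.001]
ft_force: [0.4, -0.4, 0.3]
grip_width: 0.0102
grasp_force: 58.8
[0.57357542 0.09715061 0.20401394] [ 0.7   0.58  0.89  0.3  -0.01  0.7 ]
```

```bash
python3 -m inch '[22,41,0,0,0,0,0, 22,41,0,0,0,0,0, 22,41,0,0,0,0,0, 22,41,0,0,0,0,0, 22,41,0,0,0,0,0]'; python3 - <<'E'
from h import *
o=bot.get_obs();print(o["eef_pos"], o["joint_vel"].round(2))
look("pr3",(.602,.148,.125))
for c in("top","side"):
    o=proj(c,(.602,.148,.125)).round()-45
    for p in((.602,.148,.111),(.602,.148,.14),(.602,.148,.072)):print(c,p,np.round((proj(c,p)-o)*4))
E
```

```text
clock: 13.07
eef_pos: [0.5947, 0.135, 0.2048]
tool_rot: [0.707, 0.707, -0.001, -0.001]
ft_force: [-0.5, 0.3, -0.3]
grip_width: 0.0101
grasp_force: 58.8
[0.59474471 0.13503525 0.20475582] [-0.02 -0.02 -0.   -0.    0.    0.  ]
top origin 195 143
side origin 268 136
top (0.602, 0.148, 0.111) [183. 186.]
top (0.602, 0.148, 0.14) [174. 172.]
top (0.602, 0.148, 0.072) [194. 203.]
side (0.602, 0.148, 0.111) [180. 201.]
side (0.602, 0.148, 0.14) [179. 161.]
side (0.602, 0.148, 0.072) [181. 253.]
```

View pics/pr3.png

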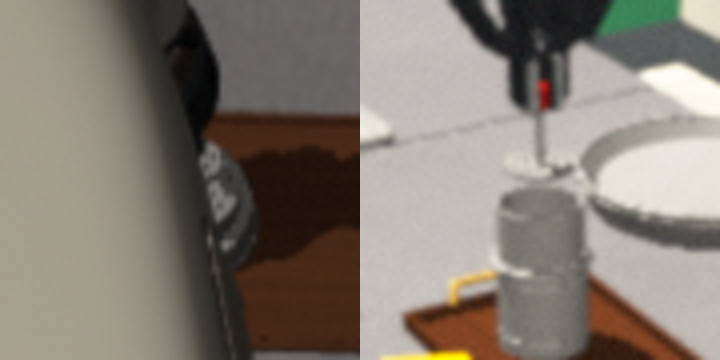

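```bash
python3 -m inch '[7,13,-8,0,0,0,0, 7,13,-12,0,0,0,0, 7,13,-12,0,0,0,0, 7,13,-12,0,0,0,0, 7,13,-12,0,0,0,0]'; python3 - <<'E'
from h import *
o=bot.get_obs();print(o["eef_pos"], o["joint_vel"].round(2))
look("pr4",(.602,.148,.125))
z=o["eef_pos"][2]-.063
c="side";oo=proj(c,(.602,.148,.125)).round()-45
for p in((*o["eef_pos"][:2],z),(*o["eef_pos"][:2],z+.05)):print(c,p,np.round((proj(c,p)-oo)*4))
E
```

```text
clock: 13.58
eef_pos: [0.6025, 0.149, 0.1937]
tool_rot: [0.707, 0.707, -0.0, -0.0]
ft_force: [0.2, 0.6, -0.5]
grip_width: 0.0103
grasp_force: 58.9
[0.60253445 0.14895254 0.19365708] [ 0.   -0.    0.01 -0.    0.    0.  ]
top origin 195 143
side origin 268 136
side (np.float64(0.6025344470533747), np.float64(0.1489525361429248), np.float64(0.13065708161704573)) [180. 173.]
side (np.float64(0.6025344470533747), np.float64(0.1489525361429248), np.float64(0.18065708161704574)) [178. 103.]
```

View pics/pr4.png

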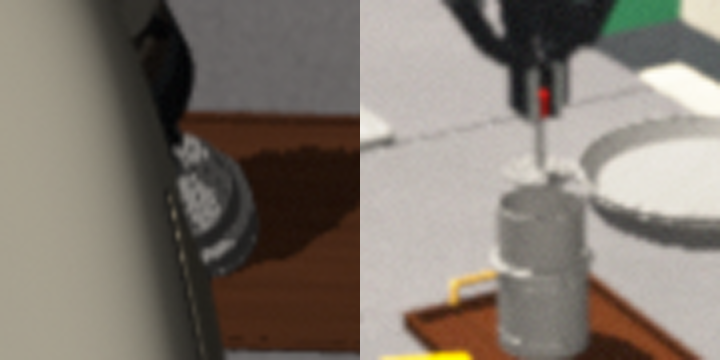

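```bash
python3 -m inch '[-0.5,-0.5,-12,0,0,0,0, -0.5,-0.5,-20,0,0,0,0, -0.5,-0.5,-30,0,0,0,0, -0.5,-0.5,-40,0,0,0,0, -0.5,-0.5,-46,0,0,0,0, -0.5,-0.5,-50,0,0,0,0, -0.5,-0.5,-50,0,0,0,0]'
python3 -m inch '[0,0,-3,0,0,0,0, 0,0,-5,0,0,0,0, 0,0,-7,0,0,0,0, 0,0,-7,0,0,0,0, 0,0,-7,0,0,0,0]'
```

```text
clock: 14.27
eef_pos: [0.6015, 0.1486, 0.1422]
tool_rot: [0.707, 0.707, -0.001, -0.001]
ft_force: [-0.1, 0.2, -0.4]
grip_width: 0.0103
grasp_force: 58.9
clock: 14.68
eef_pos: [0.6023, 0.1488, 0.1368]
tool_rot: [0.707, 0.707, 0.0, 0.0]
ft_force: [-0.3, -1.2, -0.4]
grip_width: 0.0101
grasp_force: 58.9
```

```bash
python3 -m inch '[0,0,-1.5,0,0,0,0, 0,0,-3,0,0,0,0, 0,0,-3,0,0,0,0, 0,0,-3,0,0,0,0]'
```

```text
clock: 15.02
eef_pos: [0.6028, 0.1489, 0.1353]
tool_rot: [0.707, 0.707, 0.001, 0.001]
ft_force: [-0.9, 0.1, 5.1]
grip_width: 0.0104
grasp_force: 59.6
```

```bash
python3 -m inch '[0,0,1,0,0,0,35, 0,0,1,0,0,0,35, 0,0,1,0,0,0,35, 0,0,10,0,0,0,35, 0,0,50,0,0,0,50, 0,0,80,0,0,0,50, 0,-20,80,0,0,0,50, 0,-60,80,0,0,0,50]'
python3 -m inch '[-2,-320,0,0,0,0,50, -2,-320,0,0,0,0,50, -2,-320,0,0,0,0,50, -2,-320,0,0,0,0,50, -2,-320,0,0,0,0,50, -2,-320,0,0,0,0,50, -2,-320,0,0,0,0,50, -2,-320,0,0,0,0,50]'
python3 -m inch '[-3,-92,-60,0,0,0,50, -3,-92,-60,0,0,0,50, -3,-92,-60,0,0,0,50, -3,-92,-60,0,0,0,50, -3,-92,-60,0,0,0,50, -3,-92,-60,0,0,0,50]'
python3 - <<'E'
from h import *
o=bot.get_obs();print(o["eef_pos"], o["joint_vel"].round(2))
look("as1",(.602,.148,.1))
fit("upper_cup_mid",.055,near=(.6,.148));fit("press_mid",.072,near=(.6,.148))
for c in("top","side"):
    im=bot.camera(c).astype(int);u,v=proj(c,(.602,.148,.122)).astype(int)
    m=np.zeros(im.shape[:2],bool);m[v-15:v+15,u-15:u+15]=True
    m&=(im[...,2]>110)&(im[...,1]<70)&(im[...,0]<70);r,q=np.nonzero(m);print(c,len(r),q.mean(),r.mean(),"pred",proj(c,(.602,.148,.122)))
    k=[(l.get("confidence"),proj and np.round(l["uv"])) for l in bot.spot_point(c,"lid_mid")];print(k[:2])
E
```

```text
clock: 15.68
eef_pos: [0.6041, 0.0923, 0.2173]
tool_rot: [0.705, 0.709, 0.003, 0.002]
ft_force: [1.0, -0.6, -0.4]
grip_width: 0.0427
grasp_force: 0.0
clock: 16.35
eef_pos: [0.5996, -0.2352, 0.2143]
tool_rot: [0.708, 0.706, -0.0, 0.001]
ft_force: [0.9, 0.7, 0.0]
grip_width: 0.0426
grasp_force: 0.0
clock: 16.85
eef_pos: [0.5975, -0.3229, 0.1544]
tool_rot: [0.707, 0.707, 0.0, 0.0]
ft_force: [-0.0, -0.3, -0.3]
grip_width: 0.0426
grasp_force: 0.0
[ 0.59751533 -0.32289172  0.15437234] [ 0.03 -0.02  0.   -0.   -0.   -0.  ]
top origin 196 146
side origin 268 145
upper_cup_mid top [0.6004 0.1492] iou 0.60 conf 0.74
upper_cup_mid side [0.6037 0.1466] iou 0.78 conf 0.84
press_mid top [0.603  0.1488] iou 0.80 conf 0.66
top 25 238.4 186.96 pred [239.87334108 188.15288236]
[(0.61, array([437., 203.]))]
side 20 312.65 182.7 pred [312.96380633 182.45112059]
[(0.73, array([315., 194.])), (0.62, array([424., 309.]))]
```

```bash
python3 -m inch '[0,-0.5,-40,0,0,0,50, 0,-0.5,-75,0,0,0,50, 0,-0.5,-90,0,0,0,50, 0,-0.5,-97,0,0,0,50, 0,-0.5,-97,0,0,0,50, 0,-0.5,-97,0,0,0,50]'
python3 -m inch '[0,0,0,0,0,0,0, 0,0,0,0,0,0,0, 0,0,0,0,0,0,0, 0,0,0,0,0,0,0, 0,0,0,0,0,0,0, 0,0,0,0,0,0,0]'
```

```text
clock: 17.85
eef_pos: [0.5977, -0.324, 0.0573]
tool_rot: [0.707, 0.707, 0.0, 0.0]
ft_force: [0.4, -0.5, -0.2]
grip_width: 0.0426
grasp_force: 0.0
clock: 18.35
eef_pos: [0.5982, -0.3243, 0.0582]
tool_rot: [0.707, 0.707, 0.0, 0.001]
ft_force: [0.5, -0.2, 6.0]
grip_width: 0.0152
grasp_force: 58.6
```

```bash
python3 -m inch '[0,0,40,0,0,0,0, 0,0,80,0,0,0,0, 0,0,120,0,0,0,0, 0,0,157,0,0,0,0, 0,0,157,0,0,0,0, 0,0,157,0,0,0,0]'
python3 -m inch '[4,320,0,0,0,0,0, 4,320,0,0,0,0,0, 4,320,0,0,0,0,0, 4,320,0,0,0,0,0, 4,320,0,0,0,0,0, 4,320,0,0,0,0,0, 4,320,0,0,0,0,0, 4,320,0,0,0,0,0]'
python3 -m inch '[0,100,0,0,0,0,0, 0,140,0,0,0,0,0, 0,152,0,0,0,0,0, 0,152,0,0,0,0,0, 0,152,0,0,0,0,0, 0,152,0,0,0,0,0, 0,152,0,0,0,0,0]'
python3 - <<'E'
from h import *
o=bot.get_obs();print(o["eef_pos"], o["joint_vel"].round(2))
e=o["eef_pos"];look("lid1",(.602,.148,.15),100)
for c in("top","side"):
    oo=proj(c,(.602,.148,.15)).round()-50
    for n,p in(("lid edge ctr",(*e[:2],e[2]-.0578)),("rim",(.602,.1485,.111))):print(c,n,np.round((proj(c,p)-oo)*4))
E
```

```text
clock: 18.85
eef_pos: [0.5986, -0.3245, 0.2171]
tool_rot: [0.707, 0.707, 0.001, 0.003]
ft_force: [0.1, 0.6, -0.5]
grip_width: 0.0151
grasp_force: 58.7
clock: 19.52
eef_pos: [0.5993, -0.0, 0.2111]
tool_rot: [0.706, 0.708, -0.001, -0.002]
ft_force: [0.6, 0.2, -0.9]
grip_width: 0.015
grasp_force: 58.8
clock: 20.1
eef_pos: [0.6002, 0.1477, 0.2118]
tool_rot: [0.707, 0.707, -0.002, -0.001]
ft_force: [0.1, -0.8, -0.9]
grip_width: 0.0149
grasp_force: 58.8
[0.60022063 0.14768469 0.21178046] [-0.03 -0.01  0.01  0.    0.    0.  ]
top origin 188 135
side origin 263 123
top lid edge ctr [198. 200.]
top rim [210. 218.]
side lid edge ctr [197. 194.]
side rim [200. 253.]
```

View pics/lid1.png

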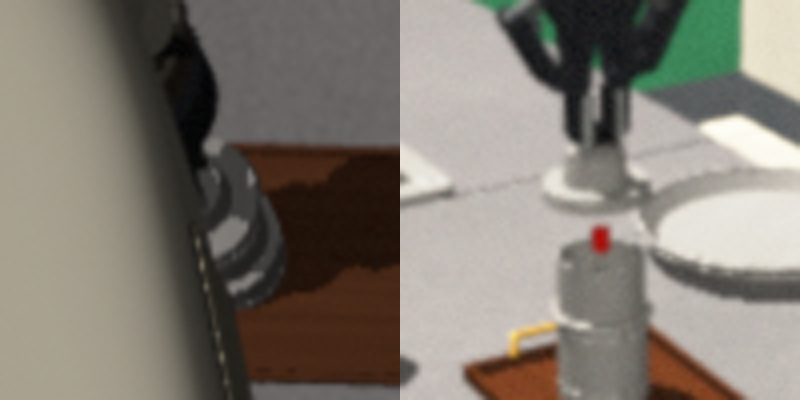

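```bash
python3 -m inch '[2,1,-15,0,0,0,0, 2,1,-28,0,0,0,0, 2,1,-36,0,0,0,0, 2,1,-42,0,0,0,0, 2,1,-46,0,0,0,0, 2,1,-46,0,0,0,0, 2,1,-46,0,0,0,0]'
python3 -m inch '[0,0,-2,0,0,0,0, 0,0,-4,0,0,0,0, 0,0,-6,0,0,0,0, 0,0,-6,0,0,0,0, 0,0,-6,0,0,0,0]'
```

```text
clock: 20.78
eef_pos: [0.6034, 0.149, 0.168]
tool_rot: [0.707, 0.707, 0.0, 0.0]
ft_force: [-0.0, -0.3, -1.1]
grip_width: 0.0149
grasp_force: 58.8
clock: 21.2
eef_pos: [0.6031, 0.1493, 0.1617]
tool_rot: [0.707, 0.707, -0.0, -0.0]
ft_force: [0.1, -0.3, -0.7]
grip_width: 0.0155
grasp_force: 58.8
```

```bash
python3 -m inch '[0,0,-1.5,0,0,0,0, 0,0,-3,0,0,0,0, 0,0,-3,0,0,0,0, 0,0,-3,0,0,0,0]'
```

```text
clock: 21.53
eef_pos: [0.6037, 0.1495, 0.1609]
tool_rot: [0.707, 0.707, 0.001, 0.001]
ft_force: [-2.8, 0.2, 8.2]
grip_width: 0.0148
grasp_force: 59.5
```

```bash
python3 -m inch '[0,0,2,0,0,0,50, 0,0,2,0,0,0,50, 0,0,2,0,0,0,50, 0,0,10,0,0,0,50, 0,0,40,0,0,0,50, 0,0,70,0,0,0,60, -20,20,75,0,0,0.1,100, -50,55,75,0,0,0.2,100]'
python3 -m inch '[-91,110,-40,0,0,0.2,100, -91,110,-40,0,0,0.2,100, -91,110,-40,0,0,0.2,100, -91,110,-40,0,0,0.2,100, -91,110,-40,0,0,0.2,100, -91,110,-40,0,0,0.2,100, -91,110,-40,0,0,0.2,100]'
python3 - <<'E'
from h import *
o=bot.get_obs();print(o["eef_pos"], o["joint_vel"].round(2))
for c in("top","side"): bot.camera(c)
fit("tumbler_mid",0,near=(.461,.312),tol=.03)
uv={}
for c in("top","side"):
    im=cv2.cvtColor(bot.camera(c),cv2.COLOR_BGR2HSV);R=render(c,"tumbler_mid",.461,.312,0);R=cv2.dilate(R.astype(np.uint8),np.ones((25,25)))>0
    m=R&(im[...,0]>14)&(im[...,0]<32)&(im[...,1]>120)&(im[...,2]>50);n,l,st,ce=cv2.connectedComponentsWithStats(m.astype(np.uint8));i=1+st[1:,4].argmax();b=st[i]
    r=render(c,"tumbler_mid",.461,.312,0);q=np.nonzero(r);print(c,"seen",b,"pred",q[1].min(),q[0].min(),np.ptp(q[1])+1,np.ptp(q[0])+1)
fit("lid_mid",.103,near=(.602,.149))
for c in("top","side"):
  for n in("upper_cup_mid","lower_cup_mid","davara_mid"):print(n,c,[(s["confidence"],np.round(s["uv"])) for s in bot.silhouettes(c,n)][:2])
E
```

```text
clock: 22.2
eef_pos: [0.5593, 0.1995, 0.2372]
tool_rot: [0.633, 0.774, 0.003, 0.002]
ft_force: [-0.5, 2.0, -1.2]
grip_width: 0.0734
grasp_force: 0.0
clock: 22.78
eef_pos: [0.4657, 0.3108, 0.1943]
tool_rot: [0.553, 0.833, 0.0, 0.0]
ft_force: [-0.7, 0.0, 0.3]
grip_width: 0.0859
grasp_force: 0.0
[0.46567601 0.31084032 0.19428658] [-0.03 -0.    0.01 -0.    0.    0.  ]
tumbler_mid top [0.4608 0.3101] iou 0.83 conf 0.62
tumbler_mid side [0.4623 0.3059] iou 0.88 conf 0.79
top seen [155 239  28  27 450] pred 156 239 35 28
side seen [231 182  22  33 551] pred 232 182 23 34
lid_mid top [0.6005 0.1502] iou 0.92 conf 0.82
lid_mid side [0.6    0.1411] iou 0.79 conf 0.80
upper_cup_mid top []
lower_cup_mid top [(0.5, array([250., 210.]))]
davara_mid top [(0.63, array([339., 202.]))]
upper_cup_mid side [(0.61, array([315., 200.]))]
lower_cup_mid side [(0.75, array([314., 215.]))]
davara_mid side [(0.59, array([353., 250.]))]
```

```bash
python3 -m inch '[-4.5,1,-20,0,0,0,100, -4.5,1,-60,0,0,0,100, -4.5,1,-95,0,0,0,100, -4.5,1,-115,0,0,0,100, -4.5,1,-126,0,0,0,100, -4.5,1,-126,0,0,0,100, -4.5,1,-126,0,0,0,100, -4.5,1,-126,0,0,0,100]'
python3 -m inch '[0,0,0,0,0,0,0, 0,0,0,0,0,0,0, 0,0,0,0,0,0,0, 0,0,0,0,0,0,0, 0,0,0,0,0,0,0, 0,0,0,0,0,0,0]'
```

```text
clock: 24.15
eef_pos: [0.4619, 0.3128, 0.0695]
tool_rot: [0.553, 0.834, 0.002, 0.001]
ft_force: [-1.0, 0.6, 0.4]
grip_width: 0.0856
grasp_force: 0.0
clock: 24.65
eef_pos: [0.4618, 0.3127, 0.0698]
tool_rot: [0.553, 0.833, 0.002, 0.001]
ft_force: [-0.9, -0.0, 6.1]
grip_width: 0.0551
grasp_force: 62.1
```

```bash
python3 -m inch '[0,0,20,0,0,0,0, 0,0,60,0,0,0,0, 0,0,100,0,0,0,0, 0,0,140,0,0,0,0, 0,0,180,0,0,0,0, 0,0,190,0,0,0,0, 0,0,190,0,0,0,0]'
python3 -m inch '[90,-280,0,0,0,0,0, 90,-280,0,0,0,0,0, 90,-280,0,0,0,0,0, 90,-280,0,0,0,0,0, 90,-280,0,0,0,0,0, 90,-280,0,0,0,0,0, 90,-280,0,0,0,0,0, 90,-280,0,0,0,0,0]'
python3 -m inch '[36,-115,-40,0,0,0,0, 36,-115,-80,0,0,0,0, 36,-115,-110,0,0,0,0, 36,-115,-110,0,0,0,0, 36,-115,-110,0,0,0,0, 36,-115,-110,0,0,0,0, 36,-115,-110,0,0,0,0]'
python3 - <<'E'
from h import *
o=bot.get_obs();print(o["eef_pos"], o["joint_vel"].round(2))
for c in("top","side"): bot.camera(c)
fit("davara_mid",.004,near=(.588,-.082),tol=.03)
fit("tumbler_mid",o["eef_pos"][2]-.0695,near=(.588,-.082),tol=.05)
fit("lid_mid",.103,near=(.602,.149))
E
```

```text
clock: 25.23
eef_pos: [0.4625, 0.3132, 0.2627]
tool_rot: [0.553, 0.833, 0.005, 0.002]
ft_force: [0.8, 0.3, -1.1]
grip_width: 0.0549
grasp_force: 64.0
clock: 25.9
eef_pos: [0.551, 0.0251, 0.2548]
tool_rot: [0.556, 0.831, -0.003, -0.0]
ft_force: [0.6, 1.8, -1.1]
grip_width: 0.0549
grasp_force: 64.0
clock: 26.48
eef_pos: [0.5857, -0.0826, 0.1465]
tool_rot: [0.553, 0.833, -0.0, -0.001]
ft_force: [0.6, -0.2, -1.0]
grip_width: 0.0551
grasp_force: 64.3
[ 0.58569487 -0.0825675   0.14650937] [ 0.02 -0.04  0.04  0.   -0.    0.  ]
davara_mid side [ 0.5893 -0.0834] iou 0.91 conf 0.82
tumbler_mid side [ 0.5858 -0.0827] iou 0.66 conf 0.97
lid_mid top [0.6005 0.1502] iou 0.89 conf 0.82
lid_mid side [0.6029 0.1435] iou 0.87 conf 0.61
```

```bash
python3 -m inch '[2.5,0.5,-20,0,0,0,0, 2.5,0.5,-40,0,0,0,0, 2.5,0.5,-52,0,0,0,0, 2.5,0.5,-60,0,0,0,0, 2.5,0.5,-64,0,0,0,0, 2.5,0.5,-64,0,0,0,0, 2.5,0.5,-64,0,0,0,0]'
python3 -m inch '[0,0,-2,0,0,0,0, 0,0,-4,0,0,0,0, 0,0,-5.5,0,0,0,0, 0,0,-5.5,0,0,0,0, 0,0,-5.5,0,0,0,0]'
```

```text
clock: 27.47
eef_pos: [0.5896, -0.0826, 0.0844]
tool_rot: [0.553, 0.834, 0.0, 0.0]
ft_force: [0.7, 0.4, -2.0]
grip_width: 0.055
grasp_force: 64.3
clock: 27.88
eef_pos: [0.5891, -0.0826, 0.0783]
tool_rot: [0.553, 0.833, 0.0, -0.0]
ft_force: [0.6, 0.3, -2.5]
grip_width: 0.0548
grasp_force: 64.3
```

```bash
python3 -m inch '[-0.5,0,-1.5,0,0,0,0, -0.5,0,-2.5,0,0,0,0, -0.5,0,-2.5,0,0,0,0, -0.5,0,-2.5,0,0,0,0]'
```

```text
clock: 28.22
eef_pos: [0.5893, -0.0828, 0.0777]
tool_rot: [0.553, 0.833, 0.0, 0.001]
ft_force: [-2.0, 0.6, 8.3]
grip_width: 0.0547
grasp_force: 64.8
```

```bash
python3 -m inch '[0,0,1.5,0,0,0,85, 0,0,1.5,0,0,0,85, 0,0,1.5,0,0,0,85, 0,0,8,0,0,0,85, 0,0,20,0,0,0,85, 0,0,50,0,0,0,85, 0,0,85,0,0,0,85, 0,0,110,0,0,0,85]'
python3 -m inch '[-108,-264,-15,0,0,-0.4,100, -108,-264,-15,0,0,-0.4,100, -108,-264,-15,0,0,-0.4,100, -108,-264,-15,0,0,-0.4,100, -108,-264,-15,0,0,-0.4,100, -108,-264,-15,0,0,-0.4,100, -108,-264,-15,0,0,-0.4,100, -108,-264,-15,0,0,-0.4,100]'
python3 -m inch '[0,0,0,0,0,0,100, 0,0,0,0,0,0,100, 0,0,0,0,0,0,100]'
python3 - <<'E'
from h import *
o=bot.get_obs();print(o["eef_pos"], o["joint_vel"].round(2),o["tool_rot"].round(3))
for c in("top","side"): bot.camera(c)
fit("davara_mid",.004,near=(.588,-.082),tol=.03)
fit("tumbler_mid",.008,near=(.588,-.082),tol=.05)
fit("jar_mid",0,near=(.48,-.346),tol=.05)
E
```

```text
clock: 28.88
eef_pos: [0.589, -0.0827, 0.1884]
tool_rot: [0.553, 0.833, 0.0, 0.001]
ft_force: [0.1, -1.0, -0.1]
grip_width: 0.073
grasp_force: 0.0
clock: 29.55
eef_pos: [0.4775, -0.3526, 0.1705]
tool_rot: [0.71, 0.704, -0.001, 0.001]
ft_force: [-0.4, -0.2, 0.8]
grip_width: 0.0853
grasp_force: 0.0
clock: 29.8
eef_pos: [0.4811, -0.3455, 0.1709]
tool_rot: [0.707, 0.708, 0.0, -0.0]
ft_force: [0.5, -0.3, -0.6]
grip_width: 0.0853
grasp_force: 0.0
[ 0.48113647 -0.34551391  0.17087469] [ 0.02 -0.   -0.   -0.   -0.   -0.  ] [ 0.707  0.708  0.    -0.   ]
davara_mid top [ 0.5886 -0.08  ] iou 0.49 conf 0.63
davara_mid side [ 0.5713 -0.078 ] iou 0.29 conf 0.70
tumbler_mid top [ 0.5877 -0.0822] iou 0.92 conf 0.70
tumbler_mid side [ 0.5893 -0.0613] iou 0.36 conf 0.72
jar_mid top [ 0.4785 -0.3473] iou 0.90 conf 0.73
jar_mid side [ 0.4806 -0.3468] iou 0.94 conf 0.70
```

```bash
python3 -m inch '[-1,-1.5,-30,0,0,0,100, -1,-1.5,-60,0,0,0,100, -1,-1.5,-90,0,0,0,100, -1,-1.5,-105,0,0,0,100, -1,-1.5,-113,0,0,0,100, -1,-1.5,-113,0,0,0,100, -1,-1.5,-113,0,0,0,100, -1,-1.5,-113,0,0,0,100]'
python3 -m inch '[0,0,0,0,0,0,0, 0,0,0,0,0,0,0, 0,0,0,0,0,0,0, 0,0,0,0,0,0,0, 0,0,0,0,0,0,0, 0,0,0,0,0,0,0]'
python3 - <<'E'
from h import *
print(bot.get_obs()["eef_pos"])
look("as2",(.595,.035,.05),100)
E
```

```text
clock: 30.87
eef_pos: [0.4807, -0.3489, 0.0594]
tool_rot: [0.707, 0.707, 0.0, 0.001]
ft_force: [0.3, 0.4, 0.4]
grip_width: 0.0853
grasp_force: 0.0
clock: 31.37
eef_pos: [0.4804, -0.3488, 0.0593]
tool_rot: [0.707, 0.707, 0.0, 0.001]
ft_force: [-0.3, 0.2, 5.2]
grip_width: 0.0549
grasp_force: 63.8
[ 0.4804241  -0.3487803   0.05931026]
top origin 242 149
side origin 282 174
```

View pics/as2.png

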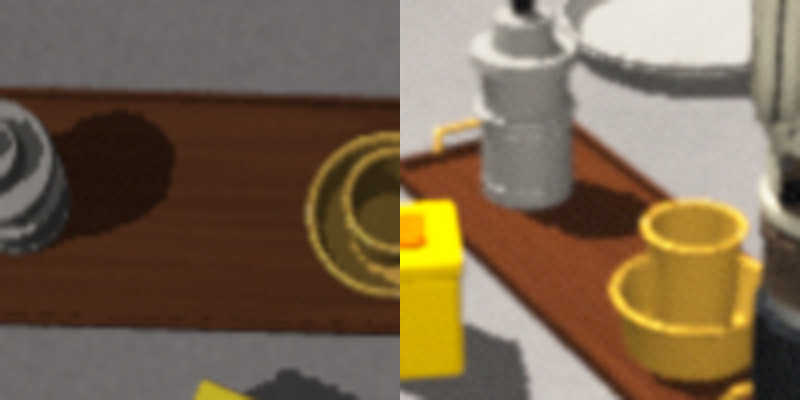

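```bash
python3 -m inch '[0,0,20,0,0,0,0, 0,0,60,0,0,0,0, 0,0,100,0,0,0,0, 0,0,130,0,0,0,0, 0,0,130,0,0,0,0, 0,0,130,0,0,0,0]'
python3 -m inch '[90,298,0,0,0,0,0, 90,298,0,0,0,0,0, 90,298,0,0,0,0,0, 90,298,0,0,0,0,0, 90,298,0,0,0,0,0, 90,298,0,0,0,0,0, 90,298,0,0,0,0,0, 90,298,0,0,0,0,0]'
python3 -m inch '[25,84,0,0,0,0,0, 25,84,0,0,0,0,0, 25,84,0,0,0,0,0, 25,84,-30,0,0,0,0, 25,84,-60,0,0,0,0, 25,84,-60,0,0,0,0, 25,84,-60,0,0,0,0, 25,84,-60,0,0,0,0]'
python3 - <<'E'
from h import *
o=bot.get_obs();print(o["eef_pos"])
for c in("top","side"): bot.camera(c)
fit("jar_mid",o["eef_pos"][2]-.0593,near=(.595,.033),tol=.05)
fit("davara_mid",.004,near=(.588,-.082),tol=.03)
fit("tumbler_mid",.008,near=(.588,-.082),tol=.05)
E
```

```text
clock: 31.97
eef_pos: [0.4806, -0.3488, 0.1899]
tool_rot: [0.707, 0.707, 0.0, 0.002]
ft_force: [0.2, 0.2, -2.4]
grip_width: 0.0548
grasp_force: 63.9
clock: 32.63
eef_pos: [0.5688, -0.0452, 0.1848]
tool_rot: [0.706, 0.709, -0.001, -0.003]
ft_force: [0.6, -0.1, -2.4]
grip_width: 0.0547
grasp_force: 64.0
clock: 33.3
eef_pos: [0.5943, 0.0336, 0.1275]
tool_rot: [0.707, 0.707, -0.001, -0.001]
ft_force: [0.5, 1.1, -1.5]
grip_width: 0.0547
grasp_force: 64.2
[0.59427485 0.03357913 0.12748958]
jar_mid side [0.5966 0.0353] iou 0.81 conf 0.56
davara_mid top [ 0.5887 -0.0824] iou 0.52 conf 0.95
davara_mid side [ 0.5878 -0.0878] iou 0.56 conf 0.82
tumbler_mid top [ 0.5877 -0.0822] iou 0.94 conf 0.63
tumbler_mid side [ 0.5962 -0.0683] iou 0.67 conf 0.91
```

```bash
python3 -m inch '[1,0,-25,0,0,0,0, 1,0,-42,0,0,0,0, 1,0,-52,0,0,0,0, 1,0,-57,0,0,0,0, 1,0,-60,0,0,0,0, 1,0,-60,0,0,0,0, 1,0,-60,0,0,0,0]'
python3 -m inch '[0,0,-1,0,0,0,0, 0,0,-2,0,0,0,0, 0,0,-3,0,0,0,0, 0,0,-4,0,0,0,0, 0,0,-4,0,0,0,0, 0,0,-4,0,0,0,0]'
```

```text
clock: 34.28
eef_pos: [0.5963, 0.0339, 0.0685]
tool_rot: [0.707, 0.707, 0.001, 0.0]
ft_force: [0.1, 0.1, -2.4]
grip_width: 0.0549
grasp_force: 64.2
clock: 34.78
eef_pos: [0.5955, 0.0339, 0.0637]
tool_rot: [0.707, 0.707, -0.0, -0.0]
ft_force: [-0.2, 0.6, -1.4]
grip_width: 0.0545
grasp_force: 64.2
```

```bash
python3 -m inch '[0,0,-0.5,0,0,0,0, 0,0,-1,0,0,0,0, 0,0,-1.5,0,0,0,0, 0,0,-1.5,0,0,0,0, 0,0,-1.5,0,0,0,0]'
```

```text
clock: 35.2
eef_pos: [0.5957, 0.034, 0.0633]
tool_rot: [0.707, 0.707, 0.0, 0.0]
ft_force: [-3.6, 0.1, 4.8]
grip_width: 0.0548
grasp_force: 64.8
```

```bash
python3 -m inch '[0,0,0.5,0,0,0,90, 0,0,0.5,0,0,0,90, 0,0,0.5,0,0,0,90, 0,0,10,0,0,0,90, 0,0,40,0,0,0,90, 0,0,80,0,0,0,90, 0,0,120,0,0,0,90, 0,0,160,0,0,0,90]'
python3 -m inch '[-200,-200,30,0,0,0,90, -200,-200,30,0,0,0,90, -200,-200,30,0,0,0,90, -200,-200,30,0,0,0,90, -200,-200,30,0,0,0,90, -200,-200,30,0,0,0,90, -200,-200,30,0,0,0,90, -200,-200,30,0,0,0,90]'
python3 - <<'E'
from h import *
look("end",(.595,.035,.05),100)
fit("jar_mid",.004,near=(.595,.033),tol=.05)
for n in("container_mid","spoon_mid"):
  for c in("top","side"):print(n,c,[(s["confidence"],np.round(s["uv"])) for s in bot.spot_point(c,n)][:2])
E
```

```text
clock: 35.87
eef_pos: [0.5952, 0.0338, 0.2243]
tool_rot: [0.707, 0.707, -0.0, -0.0]
ft_force: [1.2, -0.8, -0.1]
grip_width: 0.0769
grasp_force: 0.0
clock: 36.53
eef_pos: [0.3919, -0.1694, 0.2539]
tool_rot: [0.709, 0.705, -0.001, 0.001]
ft_force: [0.7, -0.3, 0.3]
grip_width: 0.0767
grasp_force: 0.0
top origin 242 149
side origin 282 174
jar_mid top [0.5935 0.0349] iou 0.92 conf 0.79
jar_mid side [0.5973 0.0359] iou 0.89 conf 0.68
container_mid top [(0.71, array([308., 262.]))]
container_mid side [(0.61, array([285., 243.]))]
spoon_mid top [(0.63, array([342., 207.]))]
spoon_mid side [(0.83, array([430., 363.]))]
```

View pics/end.png

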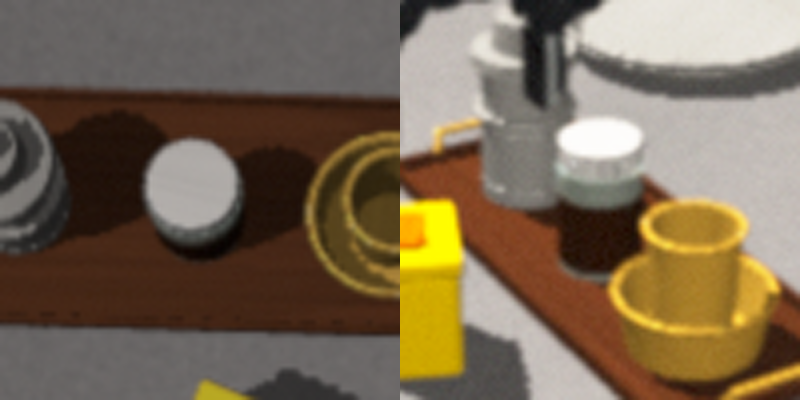

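The picture shows the jar standing upright at about (193,190) in the top crop, midway between the closed filter and the davara. The tumbler stands upright in the davara, and the container hasn't moved.

```bash
python3 -c "
from workcell import bot
print(bot.job_done())"
```

```text
the job is handed in; nothing more can be done
None
```

The tray is laid as asked and the job is handed in at about 37 s: the filter is built and lidded on the lower cup, the tumbler stands in the davara, and the jar was set down gently midway between them; the yellow container and spoon were never touched.

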